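# Push the block home in the drilling jig and lock the clamp lever

## Robot

A 6-joint arm with a two-finger parallel gripper is mounted at the origin on the work surface; the furniture and walls round the work are solid. World frame = base frame: x ahead of the robot, y to its left, z up, the work surface at z = 0. Lengths are in m, angles in rad, forces in N, time in s.
With the tool pointing down it reaches from about 0.25 to 0.725 m from the base axis. Payload 4 kg.
Tool frame: the origin (TCP) lies midway between the tips of the shut fingers; the grasp point (between the pads) lies 19 mm behind it; y points along the fingers, z is the direction in which the jaws open and shut, and the axes are right-handed (so a half turn about y gives the same grasp; the last joint's range is limited). The gripper opens to 85 mm and grips with 20 to 120 N. Pads are 22 mm wide; open, the fingers measure 114 mm over their backs; the gripper's body (76 mm by 85 mm) begins 54 mm behind the grasp point. The pads swing forward as they close: fully open they stand 13 mm farther back than shut.
Start: joints at [1.225, 0.241, 0.005, 1.335, 0, 1.571], TCP at [0.169, 0.47, 0.231] pointing down, gripper open.
Joint ranges: [-2.72, 2.72], [-1.05, 1.87], [-1.09, 1.28], [-1.99, 2.15], [-1.42, 1.44], [-3.14, 3.14]. Speed limits (rad/s): [2.79, 2.79, 3.14, 3.14, 3.14, 3.14].

## Interface

Orientations are given as a unit quaternion [x, y, z, w].
In Python, from workcell import bot gives the robot as it stands. The module is installed in compiled form; this text tells all that it offers.
- The arm moves only by the shell command python3 -m handwheel 'ROWS' [OPENING]. ROWS is JSON, a list of rows, each a list of 6 numbers: the shift along the tool's x, y, z in units of 25 mm (1.0 is 25 mm), then the turn, a rotation vector about the tool's x, y, z in units of 10 degrees (1.0 is 10 degrees). A call has exactly 5 rows; each row is the pose to reach, as a shift and turn from the pose commanded when the call began, along the tool's axes at that moment; what a row does not reach only later rows make up. A row lasts 1/8 s, in which the tool goes at most 62.5 mm and 10.7 degrees, less where a joint would pass 70% of its speed; a pose out of reach is approached as far as the arm can. A call with a gripper value outside its range is refused whole. OPENING is the gripper command: -1 is shut, 1 is fully open, values between are in proportion, set as the call begins (- or left out, the last holds). The fingers move at their own pace and stop on an object; the grip force is fixed at half the most. Time passes only in rows, so rows that repeat a pose let the fingers close, or fill a call up. It gives the time, the measured TCP pose, the force and the opening at its end, in the units of the state.
- bot.get_obs(): the state, without advancing time (a new reading comes with each control period).
- bot.camera(name): name is "scene" or "top" or "wrist"; returns a dict with "color" (420x560x3 uint8, red, green, blue), "fx", "fy", "cx", "cy" (pixels), "rvec" (rotation vector, rad) and "tvec" (3), from world to camera coordinates, as OpenCV has them. Camera axes: x right, y down, z forward; pixel columns grow to the right and rows downward; lengths in m; the calibration is good to about 2 mm. The wrist camera is an equidistant fisheye: a pixel r from the principal point sees the ray r / f radians off the axis. A picture is of the moment at which its call begins. There is no depth.
- bot.job_done(): hands the job in, once; it reports no verdict.
The state is a dict: "clock": time; "joint_pos": joint angles; "joint_vel": joint speeds; "tau": joint torques, N m; "eef_pos": TCP position; "tool_rot": TCP orientation; "ft_force": force on the tool from outside, world axes, zero at the start; "ft_torque": the same for the moment, N m; "grip_width": finger opening in m.
Only numpy, scipy, OpenCV 4.12 (cv2) and the standard library are available. Lean on these libraries where they do the work, as an engineer would, in place of code of your own. Each camera call takes 0.05 s, during which the arm holds its last target.

## Task

Ready the drilling jig: push the loose aluminium block along the jig's bed until it is fully home against the steel end stop, with the clamp lever still open, then push the lever's cross handle away from you, past its half-way notch, all the way to the second stop, so that the pad clamps the block. Only push with the fingers: never lift the block, nor take the block or the lever's handle between the fingers. Leave the other things on the counter where they are.

Things in the scene. Friction and masses are not known exactly. Their poses are not given: they have to be found in the camera images.
- jig: Drilling jig fixed to the counter, grey bed plate 200 x 200 x 12 mm (x -112..88, y -65..135 in its frame). Origin: at counter height under the channel that holds the block. x: along the channel to the end stop, the way block and lever are pushed (roughly away from the robot); y: left; z: up. Steel fence right of the channel, face at y = -25 mm, top 38 mm up. The block is home with its centre at x = 20 mm.
- stop_face (a point): Point on the face of the steel end stop at the far end of the channel (x = 65 mm, y = 0, z = 32 mm in the jig's frame); the stop is 72 mm wide, its top 46 mm above the counter. The face looks towards the jig's -x.
- block: Loose aluminium block 90 (x) x 45 (y) x 40 (z) mm, 0.33 kg, two bores seen in its top; lies on the bed in the channel, long side along the channel, 40 to 70 mm short of the stop. Origin at the centre of its underside (12 mm above the counter); axes along its sides, x along the channel.
- block_center (a point): Centre of the block, 20 mm above the bed (32 mm above the counter). Its rear face lies 45 mm towards the jig's -x.
- lever (a joint): Angle of the clamp lever, rad: 0 open (leans towards the robot, the jig's -x), 0.55 first notch (upright, block still loose), 1.1 second stop (leans to +x, clamped; a hard end). A spring detent draws it into the nearest of the three positions, with up to 0.06 rad of play; it takes about 3 to 6 N at the handle to push it out of one.
- lever_handle (a point): Middle of the lever's black cross handle: bar 16 mm thick, 50 mm long along the jig's y, on a 12 mm stem. It swings 85 mm about point lever_pivot: in the jig's frame x = 85 sin(joint - 0.55), y = 110, z = 45 + 85 cos(joint - 0.55) mm, so 117 mm above the counter when open or locked, 130 upright.
- lever_pivot (a point): Pivot of the lever, at x = 0, y = 110, z = 45 mm in the jig's frame; the axis runs along the jig's y. Between it and the channel stand the grey clamp housing (x -30..30, y 60..86, top 76 mm above the counter) and a notched steel quadrant plate (y 86..91 mm, top 97 mm above the counter).
- clamp_pad: Dark steel spring pad 50 x 10 x 26 mm on the left of the channel. Its origin is its centre; the lever moves it 10 mm towards the block (the jig's -y); open, 2.5 mm or more of play is left beside the block, at the second stop it presses the block on the fence with about 7 N.
- chuck_key: Bystander: drill chuck key 52 x 72 x 12 mm lying to the right of the jig; origin at the centre of its underside.
- wick_reel: Bystander: turquoise flat reel 48 x 64 x 11 mm lying to the right of the jig, near its front; origin at the centre of its underside.
- bit_box: Bystander: grey flat box 87 x 150 x 42 mm at the right; origin at the centre of its underside.
- drink_bottle: Bystander: clear drink bottle 64 mm wide, 226 mm tall, at the far right; origin at the centre of its underside.

How it is judged:
On the way, in this order (a step that is already met when the one before it is completed fails the run):
1. the block is home against the end stop (within 3 mm) while the lever is still open (x of block_center in the frame of jig between 0.017 and 0.023 m and y of block_center in the frame of jig between -0.006 and 0.007 m and angle between the x axis of block and the x axis of jig, either way round below 0.1 rad and value of joint lever below 0.3 rad), for 0.2 s.
2. the lever is at its second stop and the pad clamps the block, still home (x of block_center in the frame of jig between 0.017 and 0.023 m and y of block_center in the frame of jig between -0.006 and 0.007 m and angle between the x axis of block and the x axis of jig, either way round below 0.1 rad and value of joint lever above 1 rad and contact force between block and clamp_pad above 1 N), for 0.2 s.
At the end, for the whole second after the job is handed in: The block lies on the bed within 3 mm of the end stop, square in the channel (within 0.1 rad) and at rest; the lever stands at the second stop (joint above 1.0 rad) and the pad presses the block with more than 1 N (all of step 2 and linear speed of block below 0.02 m/s and z of block_center in the frame of jig below 0.036 m); the robot touches nothing.
It fails at once if the block is lifted more than 10 mm off the bed (z of block_center in the frame of jig above 0.042 m).
It fails at once if the block is taken between the fingers (x of the grasp point in the frame of block_center between -0.042 and 0.042 m and y of the grasp point in the frame of block_center between -0.02 and 0.02 m and z of the grasp point in the frame of block_center between -0.018 and 0.018 m).
It fails at once if the lever's handle is taken between the fingers (x of the grasp point in the frame of lever_handle between -0.005 and 0.005 m and y of the grasp point in the frame of lever_handle between -0.025 and 0.025 m and z of the grasp point in the frame of lever_handle between -0.005 and 0.005 m).
It fails at once if another thing on the counter is moved by more than 20 mm (distance of any of chuck_key, wick_reel, bit_box, drink_bottle from where it was at the start of the episode above 0.02 m).
It also fails if it takes over 42 s, if anything falls off the work surface, if the arm or the gripper's body presses on something with over 40 N, if the wrist force passes 120 N, or if a joint passes its speed limit or range.

## Working session

There is one attempt and no reset: what is moved stays moved. The work goes in short steps, Python scripts to look and compute and a shell command to move; the robot and the scene stay as the last step left them, time stands still between calls to the robot, and variables do not carry over. Pictures are saved under pics/ and viewed, and the job is handed in when it is done.

```bash
mkdir -p pics
cat > h.py <<'E'
import numpy as np, cv2
from workcell import bot
def snap(name,fn):
    c=bot.camera(name); cv2.imwrite('pics/'+fn,c['color'][:,:,::-1]); 
    np.savez('pics/'+fn+'.npz',**{k:np.array(v) for k,v in c.items()}); return c
def load(fn): return np.load('pics/'+fn+'.npz')
E
python3 - <<'E'
from h import *
for n in ['scene','top']:
    c=snap(n,n+'0.png'); print(n,c['fx'],c['fy'],c['cx'],c['cy'],c['rvec'],c['tvec'])
o=bot.get_obs(); print(o)
E
```

```text
scene 446.1431744056088 446.1431744056088 282.3772921447391 206.36526107951943 [ 2.37253373 -1.18825132  0.33077027] [-0.43863075  0.36990615  0.72512235]
top 440.44495106970516 440.44495106970516 285.43566545496157 214.5236527109354 [ 2.1692577  -2.18712136  0.16688691] [-0.12095177  0.58195766  0.95236014]
{'clock': 0.1, 'joint_pos': array([ 1.22499398e+00,  2.41355731e-01,  3.85749854e-03,  1.33522134e+00,
       -2.64967227e-05,  1.57078905e+00]), 'joint_vel': array([ 0.00094918, -0.00417564,  0.00338982, -0.00047668, -0.00041227,
        0.00093309]), 'tau': array([ 3.46345396e-04, -3.73137259e+01,  2.53010023e+01,  1.08797426e-02,
       -1.67264653e-05,  8.22188866e-06]), 'eef_pos': array([0.16928839, 0.46985795, 0.23049241]), 'tool_rot': array([ 0.69723524, -0.12175651,  0.12154099, -0.69589235]), 'ft_force': array([-0.19821832,  0.07106333, -0.24496742]), 'ft_torque': array([ 0.01827592, -0.00117305, -0.02466242]), 'grip_width': 0.08531982929419701}
```

View pics/scene0.png

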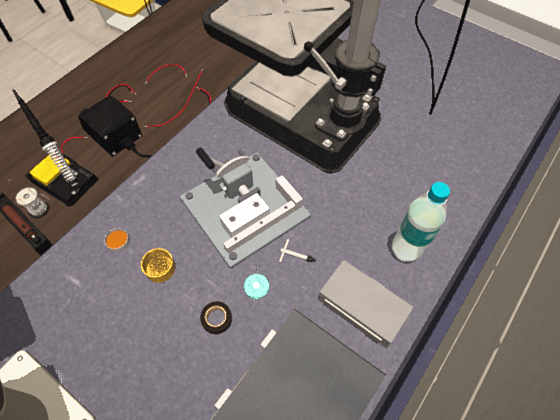

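View pics/top0.png

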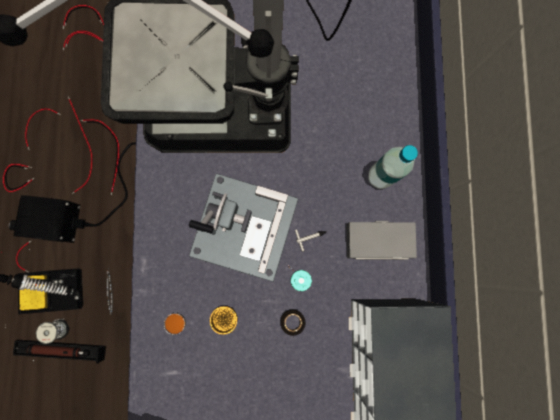

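Run:
```python
from h import *
c=load('top0.png')['color']; cv2.imwrite('pics/topz.png',cv2.resize(c[165:290,180:310,::-1],None,fx=6,fy=6*0.78,interpolation=cv2.INTER_CUBIC)[:600,:800])
cv2.imwrite('pics/topz.png',cv2.resize(c[170:285,180:330,::-1],None,fx=5,fy=5,interpolation=cv2.INTER_CUBIC))
c=load('scene0.png')['color']; cv2.imwrite('pics/scz.png',cv2.resize(c[140:270,170:325,::-1],None,fx=4.5,fy=4.5,interpolation=cv2.INTER_CUBIC))
```

```text
(no output)
```

View pics/topz.png

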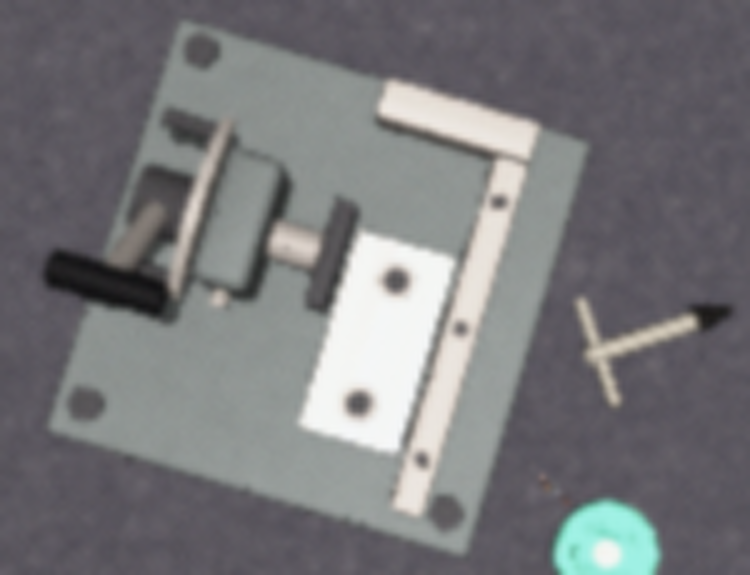

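View pics/scz.png

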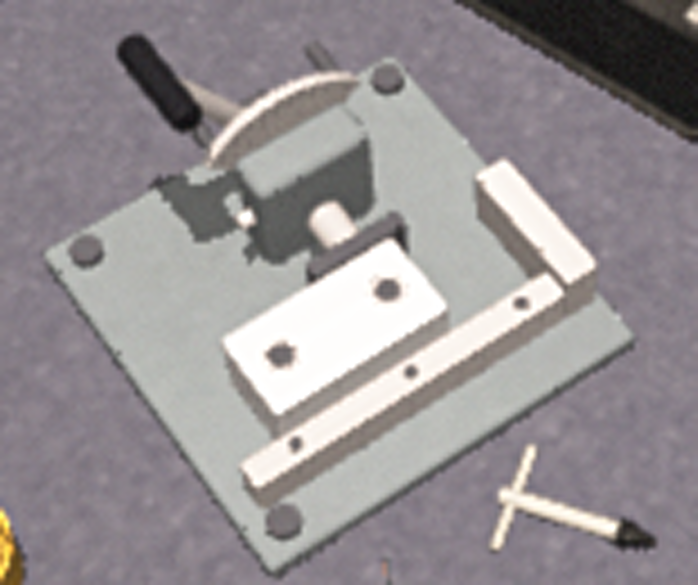

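```bash
cat > fit.py <<'E'
from h import *
from scipy.optimize import least_squares
C={'t':(load('top0.png'),5,180,170),'s':(load('scene0.png'),4.5,170,140)}
def px(k,p): c,s,ox,oy=C[k]; return (np.array(p,float)+.5)/s-.5+[ox,oy]
def proj(c,P):
    K=np.array([[c['fx'],0,c['cx']],[0,c['fy'],c['cy']],[0,0,1]],float)
    return cv2.projectPoints(np.array(P,float).reshape(-1,1,3),c['rvec'],c['tvec'],K,None)[0].reshape(-1,2)
plate=np.array([[88,135,12],[88,-65,12],[-112,-65,12],[-112,135,12]])/1e3
ob={'t':px('t',[(182,20),(590,143),(467,553),(48,430)]),'s':px('s',[(395,57),(633,340),(275,573),(45,255)])}
def T(p,P):
    c,s=np.cos(p[3]),np.sin(p[3]); return np.array(P)@np.array([[c,s,0],[-s,c,0],[0,0,1]])+p[:3]
f=lambda p,ks='ts':np.concatenate([(proj(C[k][0],T(p,plate))-ob[k]).ravel() for k in ks])
if __name__=='__main__':
    for ks in ('ts','t','s'):
        r=least_squares(lambda p:f(p,ks),[.5,.2,0,0]); print(ks,r.x,np.round(r.fun,1))
    J=least_squares(f,[.5,.2,0,0]).x
    bl=np.array([[45,22.5,0],[45,-22.5,0],[-45,-22.5,0],[-45,22.5,0]])/1e3
    bo={'t':px('t',[(362,233),(455,257),(395,455),(298,425)]),'s':px('s',[(390,238),(447,300),(275,415),(222,343)])}
    g=lambda p:np.concatenate([(proj(C[k][0],T(p,bl))-bo[k]).ravel() for k in 'ts'])
    r=least_squares(g,[.5,.2,.05,0]); B=r.x; print('blocktop',B,np.round(r.fun,1))
    c,s=np.cos(J[3]),np.sin(J[3]); R=np.array([[c,-s,0],[s,c,0],[0,0,1]])
    print('block in jig',(B[:3]-J[:3])@R,B[3]-J[3])
    ho={'t':px('t',[(48,268),(165,300)]).mean(0),'s':px('s',[(133,47),(186,117)]).mean(0)}
    r=least_squares(lambda p:np.concatenate([proj(C[k][0],p)[0]-ho[k] for k in 'ts']),[.5,.3,.1]); print('handle',r.x,r.fun,(r.x-J[:3])@R)
    for n,P in dict(stop=[[65,36,46],[65,-36,46]],fence=[[-90,-25,38],[60,-25,38]]).items(): print(n,proj(C['t'][0],T(J,np.array(P)/1e3)))
    np.save('J.npy',J)
    print(T(J,[[-.025-.045,0,.03]]))
E
python3 fit.py
```

```text
ts [ 0.55967043 -0.06823921 -0.00853122 -0.30145392] [-0.2 -0.8  0.3 -0.6  0.   0.4 -0.3 -0.4 -0.5  0.3  0.8 -0.1 -0.6  0.6
 -0.2  0.3]
t [ 0.55962471 -0.06789257 -0.01637364 -0.29957738] [-0.  -0.  -0.1 -0.2 -0.1  0.3  0.2 -0.1]
s [ 0.56187452 -0.06646823 -0.01243038 -0.30335056] [-0.3  0.4  0.6 -0.3 -0.5 -0.1  0.3  0. ]
blocktop [ 0.52816315 -0.05833125  0.05071773 -0.29073002] [-0.8 -0.8  0.2  0.1  0.6 -0.1  0.2  0.2 -0.3 -0.4  0.1  1.3  0.3 -0.1
 -0.6 -0.6]
block in jig [-0.03302824  0.00010637  0.05924895] 0.010723904406557128
handle [0.54854053 0.04962852 0.11730398] [ 0.16549854 -0.20066151 -0.24201167  0.04597828] [-0.04562398  0.10924801  0.1258352 ]
stop [[252.98100021 191.91795881]
 [283.62758965 201.1740573 ]]
fence [[258.75329514 266.2278581 ]
 [278.23356182 202.37638783]]
[[ 0.49282703 -0.04745558  0.02146878]]
```

Run:
```python
from h import *; from fit import *
from scipy.spatial.transform import Rotation as R
o=bot.get_obs(); M=R.from_quat(o['tool_rot']).as_matrix(); print(M.round(3)); 
r=least_squares(lambda q:f([q[0],q[1],0,q[2]]),[.55,0,-.3]); print(r.x,np.abs(r.fun).max())
r=least_squares(lambda q:f([q[0],q[1],0.0,q[2]],'t'),[.55,0,-.3]); print(r.x)
r=least_squares(lambda q:f([q[0],q[1],0.0,q[2]],'s'),[.55,0,-.3]); print(r.x)
c=snap('wrist','w0.png'); print(c['fx'],c['rvec'],c['tvec'])
```

```text
[[ 0.941 -0.001  0.339]
 [-0.339 -0.002  0.941]
 [ 0.    -1.    -0.002]]
[ 0.55771492 -0.07014645 -0.30143473] 1.4123065950577711
[ 0.55823707 -0.06885702 -0.29957683]
[ 0.55705587 -0.07145876 -0.30331771]
325.19226210127806 [-2.37156425 -1.66681694 -0.23626109] [-0.49903154 -0.03541763  0.37912465]
```

View pics/w0.png

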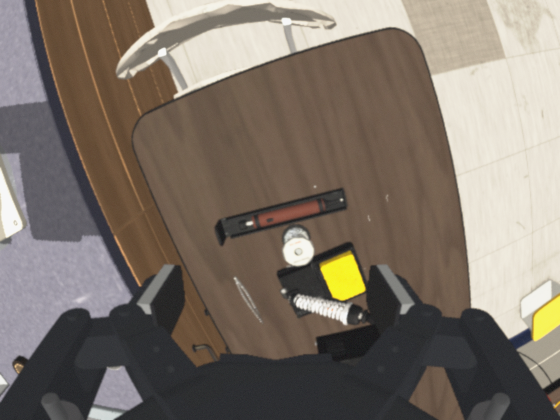

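```bash
python3 -m handwheel '[[1.7,0,-1.5,0,-0.05,0],[3.4,0,-3.0,0,-0.1,0],[5.1,0,-4.5,0,-0.15,0],[6.8,0,-6.0,0,-0.2,0],[8.5,0,-7.5,0,-0.25,0]]' -1
```

```text
clock: 0.78
eef_pos: [0.3063, 0.2203, 0.2312]
tool_rot: [-0.699, 0.106, -0.106, 0.699]
ft_force: [0.9, 0.3, 0.3]
grip_width: -0.0
```

```bash
cat > st.py <<'E'
from h import *
from scipy.spatial.transform import Rotation as R
J=np.array([.558,-.070,0]);yaw=-.301
def rep():
    o=bot.get_obs(); M=R.from_quat(o['tool_rot']).as_matrix(); c,s=np.cos(yaw),np.sin(yaw); Rj=np.array([[c,-s,0],[s,c,0],[0,0,1]])
    print('clock',o['clock'],'jig',((o['eef_pos']-J)@Rj).round(4),'F',(o['ft_force']@Rj).round(1),'toolyaw-err',np.arctan2(M[1,0],M[0,0])-yaw,'tilt',M[:,1].round(3))
    return o,M,Rj
def to(p):
    o,M,Rj=rep(); d=Rj@np.array(p)+J-o['eef_pos']; print('units',(d@M/.025).round(2))
E
python3 -c "
from st import *
to([-.12,0,.231])"
```

```text
clock 0.775 jig [-0.3265  0.2026  0.2312] F [0.8 0.6 0.3] toolyaw-err -0.000274902726778381 tilt [ 0.  0. -1.]
units [ 8.26  0.01 -8.1 ]
```

```bash
python3 -m handwheel '[[1.6,0,-1.6,0,0,0],[3.3,0,-3.2,0,0,0],[5,0,-4.9,0,0,0],[6.6,0,-6.5,0,0,0],[8.2,0,-8.1,0,0,0]]' -1; python3 -c "
from st import *
to([-.12,0,.03])
snap('wrist','w1.png')"
```

```text
clock: 1.4
eef_pos: [0.4418, -0.0342, 0.2312]
tool_rot: [-0.699, 0.107, -0.107, 0.699]
ft_force: [1.0, 0.7, 1.2]
grip_width: 0.0003
clock 1.4 jig [-0.1216 -0.0003  0.2312] F [0.7 1.  1.2] toolyaw-err -0.0016347940317245069 tilt [ 0.  0. -1.]
units [0.06 8.05 0.01]
```

View pics/w1.png

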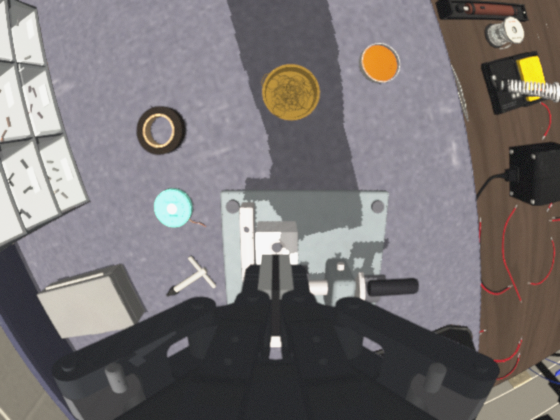

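Run:
```python
from st import *
c=load('w1.png'); 
Rc=R.from_rotvec(c['rvec']).as_matrix(); t=c['tvec']; print('cam pos',-Rc.T@t)
o,M,Rj=rep()
def pr(pj):
    X=Rc@(Rj@np.array(pj)+J)+t; th=np.arctan2(np.hypot(*X[:2]),X[2]); return (c['fx']*th*X[:2]/np.hypot(*X[:2])+[c['cx'],c['cy']]).round(1)
def inv(u,v,z):
    d=np.array([u-c['cx'],v-c['cy']]); r=np.hypot(*d); th=r/c['fx']; ray=np.r_[np.sin(th)*d/r,np.cos(th)]
    w=Rc.T@ray; C=-Rc.T@t; P=C+w*(z-C[2])/w[2]; return ((P-J)@Rj).round(4)
print('corners',pr([-.112,-.065,.012]),pr([-.112,.135,.012]),'fence',pr([-.09,-.025,.038]),'handle',pr([-.044,.11,.117]))
print('blk', pr([-.078,-.0225,.052]),pr([-.078,.0225,.052]),pr([-.078,-.0225,.012]))
im=c['color'][170:310,200:430,::-1]; cv2.imwrite('pics/w1z.png',cv2.resize(im,None,fx=3.4,fy=3.4,interpolation=cv2.INTER_CUBIC))
```

```text
cam pos [ 0.37276002 -0.01270802  0.37367704]
clock 1.45 jig [-0.117  -0.0047  0.231 ] F [ 5.2 -2.1  1.5] toolyaw-err -0.0075305728782331105 tilt [ 0.003 -0.005 -1.   ]
corners [218.9 192.9] [388.9 193.2] fence [252.3 217.8] handle [391.9 288.5]
blk [254.  232.6] [296.8 232.6] [256.1 221. ]
```

View pics/w1z.png

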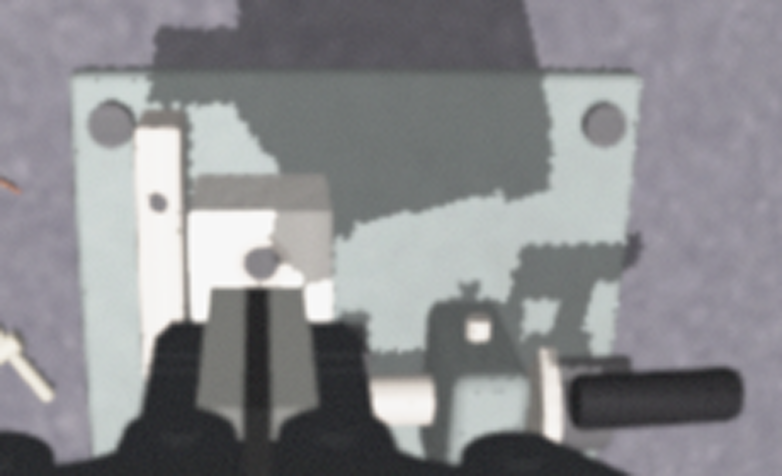

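```bash
python3 -c "
from st import *
to([-.12,0,.027])"; python3 -m handwheel '[[0,1.5,0,0,0,0],[0,3.2,0,0,0,0],[0,4.8,0,0,0,0],[0,6.4,0,0,0,0],[0,6.4,0,0,0,0]]' -1; python3 -c "
from st import *
to([-.12,0,.027])"
```

```text
clock 1.45 jig [-0.117  -0.0047  0.231 ] F [ 5.2 -2.1  1.5] toolyaw-err -0.0075305728782331105 tilt [ 0.003 -0.005 -1.   ]
units [-0.16  8.16  0.22]
clock: 2.08
eef_pos: [0.4379, -0.0319, 0.0687]
tool_rot: [0.699, -0.109, 0.104, -0.699]
ft_force: [-0.6, 0.3, 0.7]
grip_width: -0.0002
clock 2.075 jig [-0.126   0.0007  0.0687] F [-0.7  0.1  0.7] toolyaw-err -0.001079417042726849 tilt [-0.008  0.001 -1.   ]
units [ 0.25  1.67 -0.03]
```

```bash
python3 -m handwheel '[[0,0.6,0,0,0,0],[0,1.2,0,0,0,0],[0,1.7,0,0,0,0],[0,1.7,0,0,0,0],[0,1.7,0,0,0,0]]' -1; python3 -c "
from st import *
to([-.089,0,.027])"
```

```text
clock: 2.7
eef_pos: [0.4419, -0.0324, 0.0296]
tool_rot: [-0.699, 0.106, -0.107, 0.699]
ft_force: [-0.5, 0.0, 0.2]
grip_width: -0.0001
clock 2.7 jig [-0.122   0.0015  0.0296] F [-0.5 -0.1  0.2] toolyaw-err -0.0011108607610419985 tilt [ 0.001 -0.    -1.   ]
units [ 1.32  0.1  -0.06]
```

```bash
python3 -m handwheel '[[0.5,0.2,-0.05,0,0,0],[1.1,0.2,-0.05,0,0,0],[1.5,0.2,-0.05,0,0,0],[2.0,0.2,-0.05,0,0,0],[2.5,0.2,-0.05,0,0,0]]' -1; python3 -c "
from st import *
to([-.036,0,.025])"
```

```text
clock: 3.32
eef_pos: [0.5011, -0.0524, 0.0236]
tool_rot: [0.699, -0.107, 0.106, -0.699]
ft_force: [-1.7, 0.4, -0.1]
grip_width: -0.0001
clock 3.325 jig [-0.0596 -0.0001  0.0236] F [-1.8 -0.1 -0.1] toolyaw-err -0.001177043801533828 tilt [-0.001 -0.    -1.   ]
units [ 0.94 -0.06  0.  ]
```

```bash
python3 -m handwheel '[[0.2,0,0,0,0,0],[0.4,0,0,0,0,0],[0.6,0,0,0,0,0],[0.7,0,0,0,0,0],[0.7,0,0,0,0,0]]' -1; python3 -c "
from st import *
to([-.036,0,.025])
snap('top','t2.png')
c=load('t2.png')['color']; cv2.imwrite('pics/t2z.png',cv2.resize(c[170:285,180:330,::-1],None,fx=5,fy=5,interpolation=cv2.INTER_CUBIC))
snap('scene','s2.png')
c=load('s2.png')['color']; cv2.imwrite('pics/s2z.png',cv2.resize(c[140:270,170:325,::-1],None,fx=4.5,fy=4.5,interpolation=cv2.INTER_CUBIC))
"
```

```text
clock: 3.95
eef_pos: [0.5178, -0.0575, 0.0239]
tool_rot: [0.699, -0.106, 0.107, -0.699]
ft_force: [-0.4, -0.4, 0.2]
grip_width: 0.0004
clock 3.95 jig [-0.0421  0.0001  0.0239] F [-0.2 -0.5  0.2] toolyaw-err -0.0012047640572794283 tilt [ 0.001 -0.    -1.   ]
units [ 0.25 -0.04 -0.  ]
```

View pics/t2z.png

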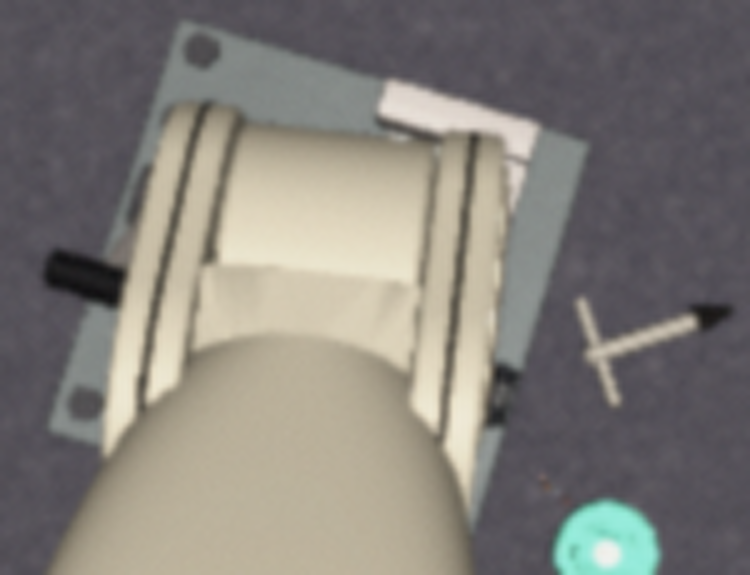

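View pics/s2z.png

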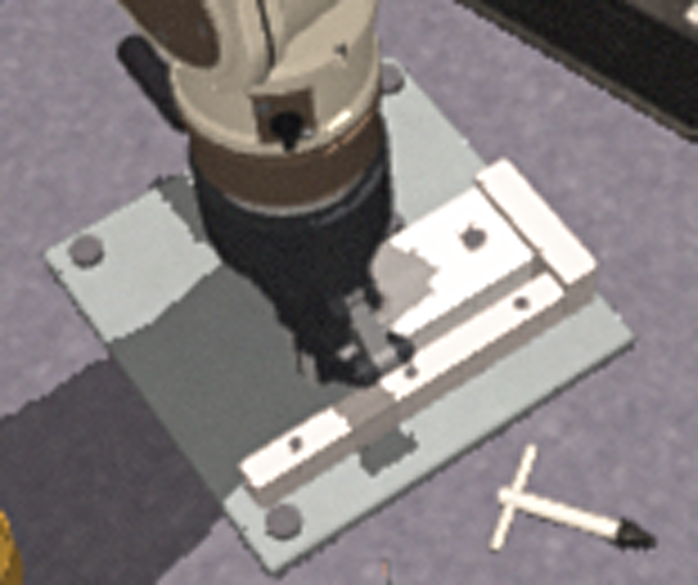

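The arm hides the block in the top view. The scene view shows its front edge near (535,262) zoomed, a narrow gap short of the stop. I'll keep creeping until I feel the stop.

```bash
python3 -m handwheel '[[0.1,0,0,0,0,0],[0.2,0,0,0,0,0],[0.25,0,0,0,0,0],[0.25,0,0,0,0,0],[0.25,0,0,0,0,0]]' -1; python3 -c "
from st import *
rep()"
```

```text
clock: 4.68
eef_pos: [0.523, -0.0591, 0.0237]
tool_rot: [-0.699, 0.107, -0.106, 0.699]
ft_force: [-3.1, 0.9, 2.0]
grip_width: 0.0002
clock 4.675 jig [-0.0367  0.      0.0237] F [-3.2 -0.1  2. ] toolyaw-err -0.0011275539121488598 tilt [-0.001  0.    -1.   ]
```

```bash
python3 -m handwheel '[[0.05,0,0,0,0,0],[0.1,0,0,0,0,0],[0.1,0,0,0,0,0],[0.1,0,0,0,0,0],[0.1,0,0,0,0,0]]' -1; python3 -c "
from st import *
rep()
snap('scene','s3.png')
c=load('s3.png')['color']; cv2.imwrite('pics/s3z.png',cv2.resize(c[170:220,245:325,::-1],None,fx=9,fy=9,interpolation=cv2.INTER_CUBIC))"
```

```text
clock: 5.3
eef_pos: [0.5229, -0.0591, 0.0234]
tool_rot: [-0.699, 0.108, -0.104, 0.699]
ft_force: [-8.3, 2.7, 5.0]
grip_width: -0.0002
clock 5.3 jig [-0.0368 -0.      0.0234] F [-8.8  0.1  5. ] toolyaw-err -0.0007953463403813088 tilt [-0.005  0.002 -1.   ]
```

View pics/s3z.png

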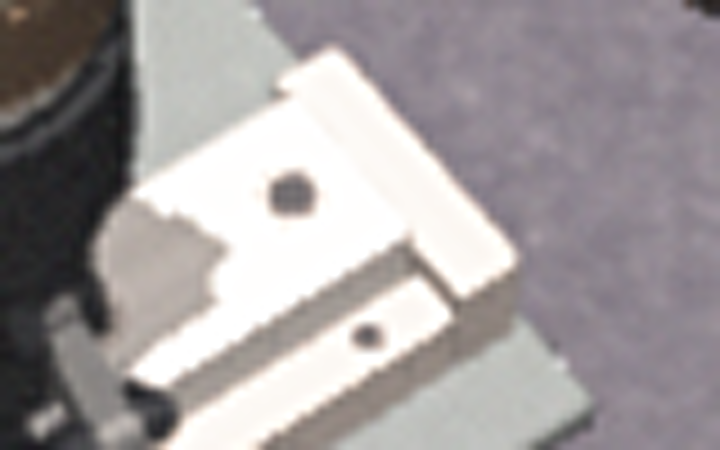

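```bash
python3 -m handwheel '[[-0.3,0,0,0,0,0],[-0.8,0,0,0,0,0],[-1.4,0,0,0,0,0],[-2.0,0,0,0,0,0],[-2.6,-0.5,0,0,0,0]]' -1; python3 -m handwheel '[[0,-1,0,0,0,0],[0,-2.2,0,0,0,0],[0,-3.5,0,0,0,0],[0,-4.5,0,0,0,0],[0,-4.5,0,0,0,0]]' -1;python3 -c "
from st import *
rep()
to([-.1,.11,.109])
snap('scene','s4.png')
c=load('s4.png')['color']; cv2.imwrite('pics/s4z.png',cv2.resize(c[140:270,170:325,::-1],None,fx=4.5,fy=4.5,interpolation=cv2.INTER_CUBIC))"
```

```text
clock: 5.98
eef_pos: [0.4623, -0.0404, 0.0358]
tool_rot: [0.699, -0.107, 0.106, -0.699]
ft_force: [-0.5, -0.7, -0.3]
grip_width: -0.0
clock: 6.6
eef_pos: [0.4654, -0.0408, 0.1509]
tool_rot: [-0.699, 0.104, -0.109, 0.699]
ft_force: [-0.6, 1.0, 0.1]
grip_width: 0.0
clock 6.6 jig [-0.0971  0.0004  0.1509] F [-0.8  0.8  0.1] toolyaw-err -0.0012077175692063458 tilt [ 0.006 -0.001 -1.   ]
clock 6.6 jig [-0.0971  0.0004  0.1509] F [-0.8  0.8  0.1] toolyaw-err -0.0012077175692063458 tilt [ 0.006 -0.001 -1.   ]
units [-0.13  1.68  4.38]
```

View pics/s4z.png

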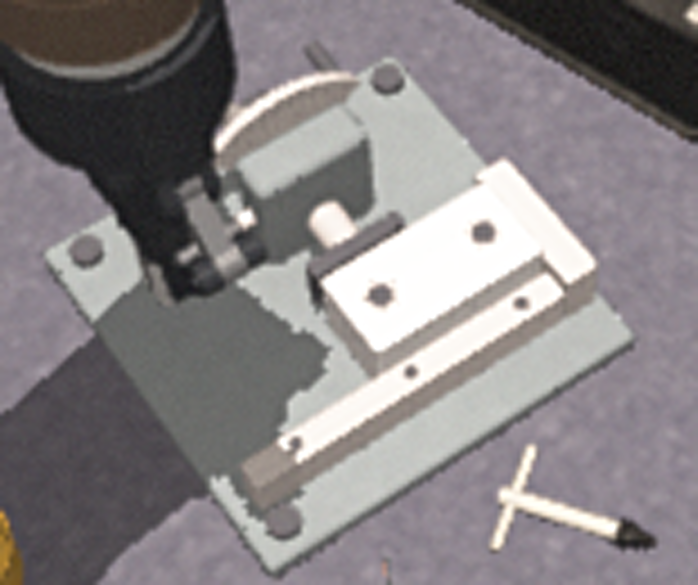

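```bash
python3 - <<'E'
from st import *
from fit import proj
c=load('s4.png'); P=np.array([[-.025,.0225,.052],[-.025,-.0225,.052]]) 
_,_,Rj=rep()
print(((proj(c,P@Rj.T+J)-[170,140]+.5)*4.5-.5).round(0), 'if 5mm short',((proj(c,(P-[.005,0,0])@Rj.T+J)-[170,140]+.5)*4.5-.5).round(0))
E
python3 -m handwheel '[[-0.3,0,1,0,0,0],[-0.3,0,2.2,0,0,0],[-0.3,0,3.4,0,0,0],[-0.3,0,4.4,0,0,0],[-0.3,0,4.4,0,0,0]]' -1; python3 -m handwheel '[[0,0.6,0,0,0,0],[0,1.2,0,0,0,0],[0,1.6,0,0,0,0],[0,1.6,0,0,0,0],[0,1.6,0,0,0,0]]' -1;python3 -c "
from st import *
to([-.071,.11,.109])
snap('top','t5.png')
c=load('t5.png')['color']; cv2.imwrite('pics/t5z.png',cv2.resize(c[170:285,180:330,::-1],None,fx=5,fy=5,interpolation=cv2.INTER_CUBIC))"
```

```text
clock 6.65 jig [-0.0983  0.0002  0.1494] F [ 0.2 -0.6 -0.6] toolyaw-err -0.0011449301818017288 tilt [ 0.003 -0.    -1.   ]
[[322. 281.]
 [379. 354.]] if 5mm short [[312. 287.]
 [369. 360.]]
clock: 7.28
eef_pos: [0.4886, 0.0678, 0.1472]
tool_rot: [0.699, -0.106, 0.105, -0.699]
ft_force: [-1.1, 0.7, -0.1]
grip_width: -0.0001
clock: 7.9
eef_pos: [0.4894, 0.0664, 0.109]
tool_rot: [-0.699, 0.106, -0.107, 0.699]
ft_force: [0.3, -0.1, 0.2]
grip_width: 0.0002
clock 7.9 jig [-0.1059  0.11    0.109 ] F [ 0.3 -0.1  0.2] toolyaw-err -0.0015824317010675881 tilt [ 0.  0. -1.]
units [ 1.4 -0.   0. ]
```

View pics/t5z.png

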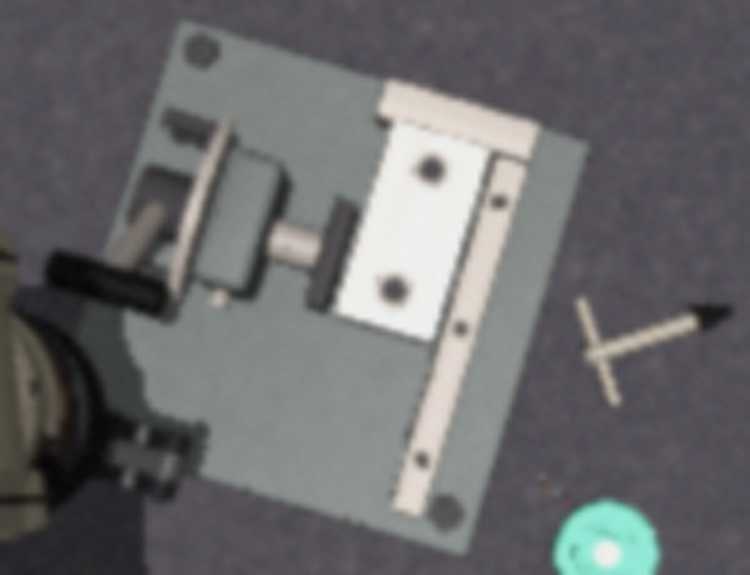

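The block meets the stop; its far edge is at (395,120)–(490,150) zoomed. The lever still leans open, with its handle at (48,268)–(165,300). Next I'll push the handle.

```bash
python3 -m handwheel '[[0.8,0,0,0,0,0],[1.4,0,0,0,0,0],[1.9,0,0,0,0,0],[2.4,0,0,0,0,0],[2.9,0,0,0,0,0]]' -1; python3 -c "
from st import *
rep()"; python3 -m handwheel '[[0.4,0,0,0,0,0],[0.8,0,0,0,0,0],[1.2,0,0,0,0,0],[1.6,0,0,0,0,0],[1.8,0,0,0,0,0]]' -1; python3 -c "
from st import *
rep()"
```

```text
clock: 8.57
eef_pos: [0.5584, 0.045, 0.1087]
tool_rot: [0.699, -0.107, 0.106, -0.699]
ft_force: [-0.0, 0.8, 0.3]
grip_width: -0.0004
clock 8.575 jig [-0.0337  0.11    0.1087] F [-0.3  0.7  0.3] toolyaw-err -0.0009088904748132398 tilt [-0.001  0.    -1.   ]
clock: 9.2
eef_pos: [0.603, 0.0312, 0.1089]
tool_rot: [0.699, -0.106, 0.107, -0.699]
ft_force: [0.3, 0.8, -0.4]
grip_width: -0.0002
clock 9.2 jig [0.013  0.11   0.1089] F [ 0.1  0.9 -0.4] toolyaw-err -0.0015198071507817046 tilt [ 0.002 -0.001 -1.   ]
```

```bash
python3 -m handwheel '[[0.1,0,0,0,0,0],[0.2,0,0,0,0,0],[0.3,0,0,0,0,0],[0.4,0,0,0,0,0],[0.4,0,0,0,0,0]]' -1; python3 -c "
from st import *
rep()
snap('scene','s6.png')
c=load('s6.png')['color']; cv2.imwrite('pics/s6z.png',cv2.resize(c[120:250,170:325,::-1],None,fx=4.5,fy=4.5,interpolation=cv2.INTER_CUBIC))"
```

```text
clock: 9.82
eef_pos: [0.6109, 0.0287, 0.1088]
tool_rot: [0.699, -0.106, 0.106, -0.699]
ft_force: [-2.0, 0.4, 0.3]
grip_width: -0.0
clock 9.825 jig [0.0213 0.1099 0.1088] F [-2.  -0.3  0.3] toolyaw-err -0.0011413965557473538 tilt [-0. -0. -1.]
```

View pics/s6z.png

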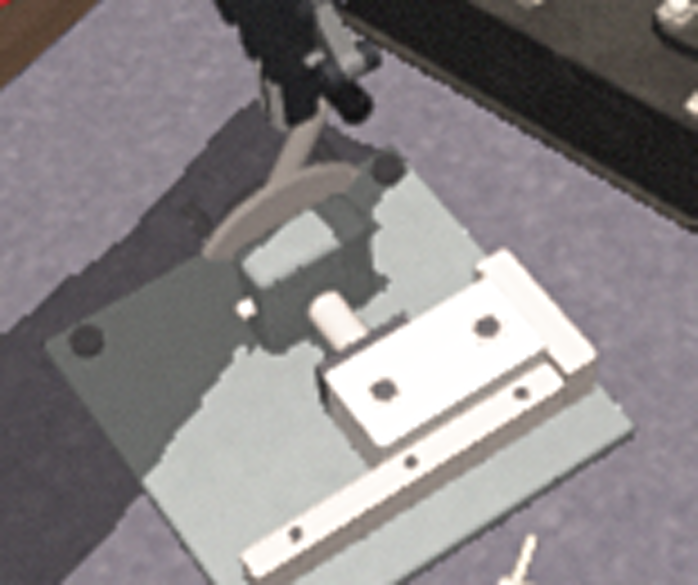

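The handle is at about (350,105) zoomed and leans forward, and the pad has reached the block. I'll press a little more to feel the hard stop.

```bash
python3 -m handwheel '[[0.1,0,0,0,0,0],[0.2,0,0,0,0,0],[0.25,0,0,0,0,0],[0.25,0,0,0,0,0],[0.25,0,0,0,0,0]]' -1; python3 -c "
from st import *
rep()"
```

```text
clock: 10.5
eef_pos: [0.613, 0.028, 0.1084]
tool_rot: [-0.699, 0.109, -0.103, 0.699]
ft_force: [-9.4, 2.2, 4.6]
grip_width: 0.0
clock 10.5 jig [0.0235 0.1099 0.1084] F [-9.6 -0.7  4.6] toolyaw-err -0.00012504478509611783 tilt [-0.008  0.002 -1.   ]
```

```bash
python3 -m handwheel '[[-0.4,0,0,0,0,0],[-1,0,0,0,0,0],[-2,0,0,0,0,0],[-3,0,0,0,0,0],[-4,0,0,0,0,0]]' -1;python3 -m handwheel '[[-1,-1,0,0,0,0],[-2,-2.5,0,0,0,0],[-3,-4,0,0,0,0],[-3,-4,0,0,0,0],[-3,-4,0,0,0,0]]' -1; python3 -c "
from st import *
rep()
for n,a,k in (('scene',(120,250,170,325),4.5),('top',(170,285,180,330),5)):
    snap(n,n+'7.png'); c=load(n+'7.png')['color']; cv2.imwrite('pics/'+n+'7z.png',cv2.resize(c[a[0]:a[1],a[2]:a[3],::-1],None,fx=k,fy=k,interpolation=cv2.INTER_CUBIC))
P=np.array([[.0445,.085,.117],[.0445,.135,.117],[-.025,.0225,.052],[-.025,-.0225,.052]])
from fit import proj
_,_,Rj=rep()
print(((proj(load('top7.png'),P@Rj.T+J)-[180,170]+.5)*5-.5).round(0))
print(((proj(load('scene7.png'),P@Rj.T+J)-[170,120]+.5)*4.5-.5).round(0))"
```

```text
clock: 11.12
eef_pos: [0.5216, 0.0567, 0.1092]
tool_rot: [-0.699, 0.106, -0.107, 0.699]
ft_force: [-0.2, 0.4, 0.9]
grip_width: -0.0001
clock: 11.75
eef_pos: [0.4504, 0.0789, 0.2089]
tool_rot: [-0.699, 0.106, -0.107, 0.699]
ft_force: [1.1, 0.1, 0.0]
grip_width: -0.0
clock 11.75 jig [-0.1469  0.1103  0.2089] F [1.  0.4 0. ] toolyaw-err -0.0011460717035247092 tilt [ 0.002 -0.    -1.   ]
clock 11.85 jig [-0.1474  0.1098  0.2077] F [-0.9  0.3 -0.1] toolyaw-err -0.001560573334897064 tilt [-0.001 -0.    -1.   ]
[[236.  96.]
 [120.  61.]
 [338. 313.]
 [437. 342.]]
[[365. 116.]
 [302.  44.]
 [322. 371.]
 [379. 444.]]
```

View pics/scene7z.png

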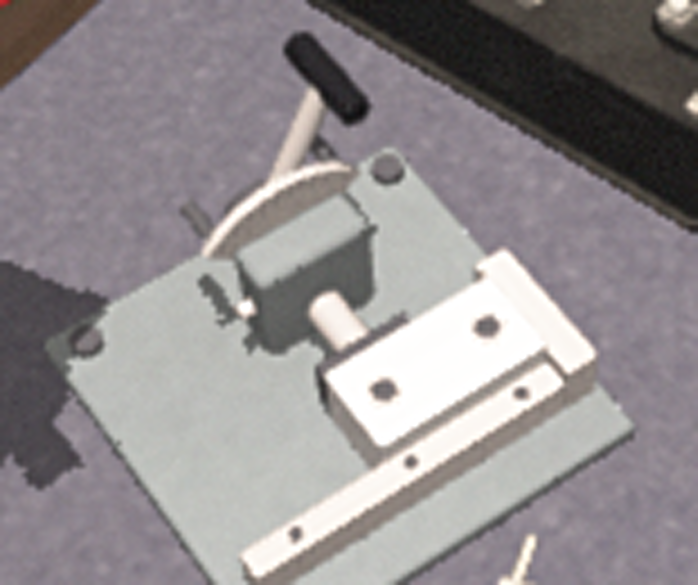

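View pics/top7z.png

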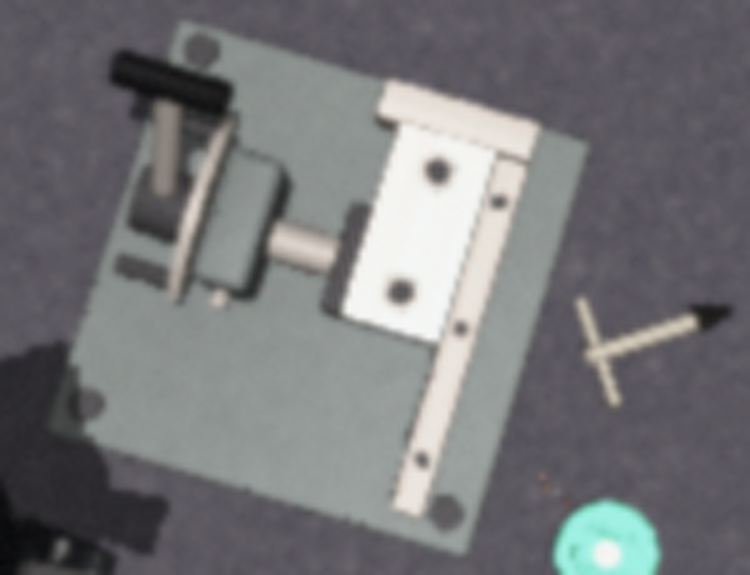

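The handle runs (112,65)–(230,98) in the top view, within about 2 mm of where the second stop should put it. The pad touches the block's left side, the block sits against the fence and stop, and the key and reel haven't moved. The arm is clear, so I'm handing in.

```bash
python3 -c "
from st import *
rep(); print(bot.job_done())"
```

```text
clock 11.85 jig [-0.1474  0.1098  0.2077] F [-0.9  0.3 -0.1] toolyaw-err -0.001560573334897064 tilt [-0.001 -0.    -1.   ]
the job is handed in; nothing more can be done
None
```

The block is home against the end stop and the lever is at its second stop with the pad on the block. I handed the job in at about 11.9 s of the 42 s; no verdict was reported.

- **Block:** I pushed it about 53 mm with the shut fingers until it stopped moving under about 9 N. With the lever still open, the pictures showed it against the stop. Its rear edge was about 1 mm from where the home position should put it.
- **Lever:** I pushed the handle past the half-way notch to the hard end, where it held against about 10 N. I then backed the arm well clear.
- **Last pictures:** The handle shows about 2 mm short of its nominal second-stop position. I put that at roughly 1.07 rad, above the 1.0 needed and within the play and calibration error. The pad touches the block, and the block sits against fence and stop.
- **Other things:** The chuck key and reel look unmoved. I did not check the box and bottle again, but the arm never went near them.
- **Not confirmed:** I could not measure the pad's pressing force; I inferred it from the lever's position and the block having shifted to the fence.
- **Disagreement:** My first fit from the images put the jig 8 mm below the counter, so I fixed its height at counter level. The wrist camera then agreed with that pose to about 2 pixels.

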